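Nudge a petri dish into the well of a dish reader and start it

TASK

The petri dish lying on the flat deck of the low dish reader has to be read. Push it gently along the deck, never lifting it off, until it drops over the edge of the large round well and lies flat on the well's floor; then press the reader's push button fully down and let it come back up. Leave the small vial in the reader, the spare dish and the bottle on the worktop where they stand.

Things in the scene. Friction and masses are not known exactly. Their poses are not given: they have to be found in the camera images.
- dish: covered petri dish, a clear flat disc with pale contents, 62 mm across and 14 mm high to the eye (the solid that touches is 58 mm across and 12 mm high); 16 to 30 g. It starts on the reader's deck, flat, clear of the well. Origin at the centre of its underside, z up
- reader: dish reader, a low rectangular instrument with a grey top and white lower case, fixed to the worktop; top 170 mm (its x) by 280 mm (its y), case 4 mm wider all round, flat top (deck) 32 mm above the worktop. Origin under its centre, on the worktop; z up. The deck carries the well (at x 0, y +50 mm), a 20 mm wide socket 7 mm deep holding the vial (x -66, y -12 mm) and the push button (x +52, y +110 mm); the rest is plain
- well (a point): centre of the floor of the reader's large round well, a recess 66 mm across and 7 mm deep below the deck, with a dark round window in its floor; the point is on the floor, 25 mm above the worktop. Axes as the reader's. A dish seated in it stands 5 mm (to the eye 7 mm) proud of the deck
- start_top (a point): centre of the top face of the reader's round push button, moving with the cap; at rest 22 mm above the deck, 54 mm above the worktop. The cap is white, 28 mm across, in a round grey housing 44 mm across and 12 mm high on the deck
- start (a joint): travel of the push button in m: 0 up, 0.006 fully down; pressed straight down against a spring, about 5 N when fully down; it springs back when let go
- vial: small vial, 16 mm across and 45 mm high, dark, loose, standing in the reader's small socket; to be left alone. Origin at the centre of its underside
- spare_dish: a second petri dish just like the first, loose on the worktop to the left of the reader; to be left alone. Origin at the centre of its underside
- bottle: reagent bottle with a white cap, 40 mm across and 82 mm high, loose on the worktop to the right of the reader; to be left alone. Origin at the centre of its underside
Things that resemble listed ones, but are neither listed nor needed, are in the scene too. What is shaped like the dish but blue is not meant.

How it is judged:
On the way, in this order (a step that is already met when the one before it is completed fails the run):
1. the dish lies flat on the floor of the well (horizontal distance between dish and well below 0.006 m and z of dish in the frame of well below 0.002 m and angle between dish's own z axis and vertical below 0.04 rad), for 0.2 s.
2. the push button is fully down (value of joint start above 0.0045 m), for 0.05 s.
At the end, for the whole second after the job is handed in: Dish at rest and flat (0.04 rad) on the floor of the well: underside within 2 mm of it, centre within 6 mm of the well's centre. Button pressed after that (4.5 mm or more) and up again (within 1.5 mm). Vial upright within 10 mm of its place, spare dish and bottle within 15 mm (all of step 1 and linear speed of dish below 0.01 m/s and value of joint start below 0.0015 m and angle between vial's own z axis and vertical below 0.15 rad and distance of vial from where it was at the start of the episode below 0.01 m and distance of each of spare_dish, bottle from where it was at the start of the episode below 0.015 m); the robot touches nothing.
It fails at once if the dish is lifted (its underside 5 mm or more above the deck) (z of dish in the frame of well above 0.012 m).
It fails at once if the dish is pushed or squeezed hard (over 20 N) (contact force between the fingers and dish above 20 N).
It fails at once if the button is pressed while the dish is not seated in the well (value of joint start above 0.003 m and not (horizontal distance between dish and well below 0.006 m and z of dish in the frame of well below 0.002 m and angle between dish's own z axis and vertical below 0.04 rad)).
It fails at once if the vial is knocked, lifted or tipped (distance of vial from where it was at the start of the episode above 0.015 m or angle between vial's own z axis and vertical above 0.4 rad).
It fails at once if the spare dish or the bottle is moved (distance of any of spare_dish, bottle from where it was at the start of the episode above 0.02 m).
It also fails if it takes over 45 s, if anything falls off the work surface, if the arm or the gripper's body presses on something with over 40 N, if the wrist force passes 120 N, or if a joint passes its speed limit or range.

ROBOT

A 6-joint arm with a two-finger parallel gripper is mounted at the origin on a cart in front of the work surface, level with it; the furniture and walls round the work are solid. World frame = base frame: x ahead of the robot, y to its left, z up, the work surface at z = 0. Lengths are in m, angles in rad, forces in N, time in s.
With the tool pointing down it reaches from about 0.25 to 0.8 m from the base axis. Payload 3.9 kg.
Tool frame: the origin (TCP) lies midway between the tips of the shut fingers; the grasp point (between the pads) lies 19 mm behind it; z points along the fingers, y is the direction in which the jaws open and shut (so a half turn about z gives the same grasp; the last joint's range is limited). The gripper opens to 85 mm and grips with 20 to 120 N. Pads are 22 mm wide; open, the fingers measure 114 mm over their backs; the gripper's body (76 mm by 85 mm) begins 54 mm behind the grasp point. The pads swing forward as they close: fully open they stand 13 mm farther back than shut.
Start: joints at [1.315, 0.26, -0.138, 1.173, 0, 1.571], TCP at [0.133, 0.508, 0.231] pointing down, gripper open.
Joint ranges: [-2.78, 2.78], [-0.83, 1.72], [-1.28, 1.37], [-1.9, 2.12], [-1.57, 1.48], [-3.14, 3.14]. Speed limits (rad/s): [2.57, 2.57, 3.14, 3.14, 3.14, 3.14].

INTERFACE

Orientations are given as a rotation vector (axis times angle).
In Python, from bench import sense, cams, ticket, outline_of gives the robot as it stands.
- The arm moves only by the shell command python3 -m creep 'ROWS'. ROWS is JSON, a list of rows, each an object with "grip": the closure, from -1 (fully open) to 1 (shut); "offset": the shift along the world's x, y, z in m, a list of three; "twist": the turn about the world's z in degrees. In form: [{"grip": grip, "offset": [x, y, z], "twist": twist}, ...]. A call has 1 to 12 rows; each row shifts and turns the commanded pose from where the row before left it; what a row does not reach is not made up. A row lasts 1/10 s, in which the tool goes at most 50 mm and 8.59 degrees, less where a joint would pass 70% of its speed; a pose out of reach is approached as far as the arm can. A call with a gripper value outside its range is refused whole. The fingers move at their own pace and stop on an object; the grip force is fixed at half the most. Time passes only in rows, so rows that do not move let the fingers close. It gives the time, the measured TCP pose, the force and the opening at its end, in the units of the state.
- sense(): the state, without advancing time (a new reading comes with each control period).
- cams.grab_frame(name): name is "scene" or "top"; returns the picture (384x512x3 uint8, red, green, blue); there is no depth.
- cams.calibration(name): a dict with "fx", "fy", "cx", "cy" (pixels), "R" (3x3) and "t" (3): a world point X has camera coordinates R X + t. Camera axes: x right, y down, z forward; pixel columns grow to the right and rows downward; lengths in m; the calibration is good to about 2 mm. A picture is of the moment at which its call begins. calibration takes no time and is no camera call.
- ticket.finish_job(): hands the job in, once; it reports no verdict.
Trained networks look in the newest picture that a camera, given by its name, has taken for a name from the list of things; names that differ only in an ending like _2 or _b are one class to them, and where a whole thing is asked for, a point or a joint stands for the part that bears it (a point fixed in the world has none). Each returns a list of dicts, best first, with "conf" (0 to 1); they miss things now and then, are a little off and sometimes report something else, mostly with a low value. They report only what shows in the picture. A call takes as long as a camera call. They do not tell look-alikes from the thing itself.
- outline_of(camera, thing): "region" (384x512 bool, what is visible of it) and "pixel" ([column, row] in pixels, amid what is visible of it).
The state is a dict: "time_s": time; "qpos": joint angles; "dq": joint speeds; "effort": joint torques, N m; "tool_pos": TCP position; "tcp_rot": TCP orientation; "wrist_force": force on the tool from outside, world axes, zero at the start; "moment": the same for the moment, N m; "opening": finger opening in m.
Only numpy, scipy, OpenCV 4.12 (cv2) and the standard library are available. Lean on these libraries where they do the work, as an engineer would, in place of code of your own. Each camera call takes 0.05 s, during which the arm holds its last target. There are 200 camera calls.

## Working session

There is one attempt and no reset: what is moved stays moved. The work goes in short steps, Python scripts to look and compute and a shell command to move; the robot and the scene stay as the last step left them, time stands still between calls to the robot, and variables do not carry over. Pictures are saved under pics/ and viewed, about 8 in all and at most 12, crops included, and the job is handed in when it is done.

```bash
ls; mkdir -p pics; python3 - <<'E'
from bench import sense,cams,outline_of
import cv2,numpy as np
s=sense();print(s)
for n in("scene","top"):
    f=cams.grab_frame(n);cv2.imwrite(f"pics/{n}0.png",f[:,:,::-1])
    c=cams.calibration(n);print(n,c)
    for th in("dish","reader","start","vial","bottle","well"):
        try:
            for d in outline_of(n,th)[:5]:print(n,th,round(d["conf"],2),d["pixel"],d["region"].sum())
        except Exception as e:print(th,e)
a=[cv2.imread(f"pics/{n}0.png") for n in("scene","top")]
E
```

```text
pics
{'time_s': 0.0, 'qpos': array([ 1.31496413e+00,  2.60668982e-01, -1.39398352e-01,  1.17270477e+00,
       -3.12964231e-05,  1.57078582e+00]), 'dq': array([-0.00043929, -0.00165373,  0.00083098,  0.00058657, -0.0006574 ,
        0.00070459]), 'effort': array([ 7.09345909e-05, -4.05678105e+01,  2.53921562e+01,  1.88707322e-02,
        1.99572132e-04,  1.46184259e-06]), 'tool_pos': array([0.13268457, 0.50723476, 0.23046172]), 'tcp_rot': array([-4.00720465e-01, -3.11570688e+00,  3.08424305e-03]), 'wrist_force': array([-0.21947001,  0.77858176, -0.22200064]), 'moment': array([-0.0352151 ,  0.01306644,  0.03389553]), 'opening': 0.08522853699320167}
scene {'fx': 372.84013301002875, 'fy': 372.84013301002875, 'cx': 252.24988382847556, 'cy': 188.4338966025602, 'R': array([[ 0.76412824, -0.64502698,  0.00694461],
       [-0.37747326, -0.45585019, -0.80604872],
       [ 0.52308887,  0.61330319, -0.59180844]]), 't': array([-0.41552108,  0.23483153,  0.80911322])}
scene dish 0.6 [277.8, 194.1] 288
scene dish 0.56 [226.6, 225.7] 355
scene dish 0.55 [343.9, 222.7] 346
scene reader 0.56 [264.6, 199.1] 3887
scene start 0.45 [254.7, 162.3] 56
scene vial 0.42 [253.5, 196.3] 75
scene bottle 0.58 [307.5, 263.8] 563
scene well 0.97 [265.0, 192.8] 3897
scene well 0.18 [280.0, 194.3] 272
top {'fx': 347.63153281589, 'fy': 347.63153281589, 'cx': 252.37402588881793, 'cy': 189.71681309949577, 'R': array([[-0.01431586, -0.99987665,  0.00646098],
       [-0.9867425 ,  0.01308252, -0.16176553],
       [ 0.16166105, -0.00869113, -0.98680807]]), 't': array([-0.00757869,  0.53232978,  0.83198051])}
top dish 0.88 [338.6, 145.8] 427
top dish 0.86 [271.0, 164.2] 486
top dish 0.64 [272.2, 240.4] 509
top start 0.35 [362.9, 221.3] 301
top start 0.27 [140.8, 219.8] 489
top vial 0.4 [261.2, 202.4] 40
top bottle 0.63 [363.1, 219.9] 274
top bottle 0.37 [212.0, 156.7] 109
top well 0.8 [249.8, 177.1] 6956
```

View pics/top0.png

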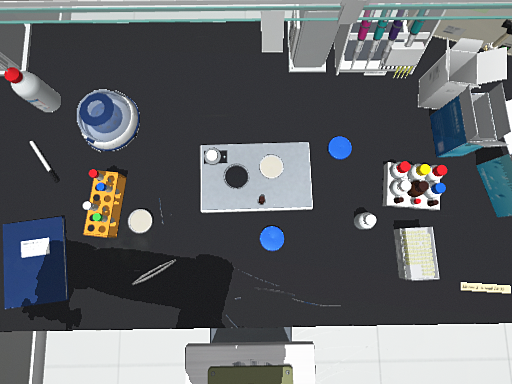

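View pics/scene0.png

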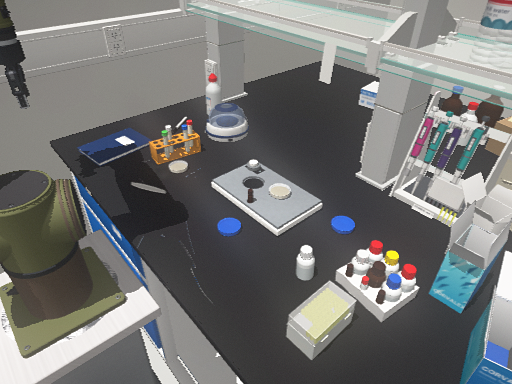

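The top view shows the reader at (201–312, 143–211), the dark well at (236,176), a pale dish on the deck at (271,166), the button at (211,156) and the vial at (262,200). The candidates for the dish are the pale one on the deck (271,166), the pale one on the worktop at left (140,220), which is the spare, and the blue ones at (339,147) and (272,239), which are decoys. The one on the deck fits. I'll confirm that with a crop and measure.

```bash
cat > h.py <<'E'
import numpy as np,cv2
from bench import sense,cams,outline_of
def unproj(n,px,z):
    c=cams.calibration(n);R,t=np.array(c["R"]),np.array(c["t"])
    d=R.T@np.array([(px[0]-c["cx"])/c["fx"],(px[1]-c["cy"])/c["fy"],1.]);o=-R.T@t
    return o+d*(z-o[2])/d[2]
def proj(n,X):
    c=cams.calibration(n);p=np.array(c["R"])@np.array(X)+np.array(c["t"])
    return np.array([c["fx"]*p[0]/p[2]+c["cx"],c["fy"]*p[1]/p[2]+c["cy"]])
def crop(n,f,x0,y0,x1,y1,k,name):
    cv2.imwrite(f"pics/{name}.png",cv2.resize(f[y0:y1,x0:x1,::-1],None,fx=k,fy=k,interpolation=cv2.INTER_CUBIC))
def cen(m,near):
    n,l,s,c=cv2.connectedComponentsWithStats(m.astype(np.uint8))
    i=min((i for i in range(1,n) if s[i,4]>30),key=lambda i:np.hypot(*(c[i]-near)))
    return l==i,c[i],s[i]
E
python3 - <<'E'
from h import *
f=cams.grab_frame("top");crop("top",f,190,132,325,222,5.9,"crop1")
hsv=cv2.cvtColor(f,cv2.COLOR_RGB2HSV)
for p in [(300,190),(271,166),(236,176),(211,156),(225,200),(206,163),(200,180),(250,209)]:print(p,f[p[1],p[0]],hsv[p[1],p[0]])
m,c,s=cen(hsv[...,2]<60,(236,176));print("well dark",c,s,unproj("top",c,.025))
m=(hsv[...,2]>90);m[:135]=0;m[220:]=0
m,c,s=cen(m,(256,177))
h=cv2.convexHull(np.argwhere(m)[:,::-1].astype(np.int32))
r=cv2.minAreaRect(h);print("reader",c,s,r)
for b in cv2.boxPoints(r):print(b,unproj("top",b,.032))
for p in outline_of("top","dish")[:4]:
    print(p["conf"],p["pixel"],unproj("top",p["pixel"],.046),unproj("top",p["pixel"],.007))
print("button",unproj("top",(211,156),.054),"vial",unproj("top",(262,197),.06),"bottle",unproj("top",(365,220),.06))
E
```

```text
(300, 190) [186 197 205] [103  24 205]
(271, 166) [231 228 213] [ 25  20 231]
(236, 176) [44 46 49] [108  26  49]
(211, 156) [255 255 255] [  0   0 255]
(225, 200) [190 197 207] [108  21 207]
(206, 163) [ 94  97 103] [110  22 103]
(200, 180) [109 110 112] [110   7 112]
(250, 209) [255 255 255] [  0   0 255]
well dark [236.05785124 176.4214876 ] [226 166  21  22 363] [0.57059361 0.02662747 0.025     ]
reader [256.62407932 177.32152975] [ 200  142  113   71 7060] ((255.25607299804688, 176.964111328125), (68.20073699951172, 112.3541488647461), 88.36341857910156)
[198.128   144.48207] [0.65526317 0.12452228 0.032     ]
[310.4363  141.27324] [ 0.66032028 -0.16860512  0.032     ]
[312.38416 209.44615] [ 0.48143763 -0.16613936  0.032     ]
[200.07584 212.65498] [0.4771825  0.11767649 0.032     ]
0.92 [271.7, 161.4] [ 0.60411957 -0.06512783  0.046     ] [ 0.61378637 -0.06774619  0.007     ]
0.7 [271.3, 239.2] [ 0.40808918 -0.05957475  0.046     ] [ 0.40887828 -0.06194163  0.007     ]
0.7 [337.8, 144.1] [ 0.64761006 -0.23610672  0.046     ] [ 0.65924643 -0.24646827  0.007     ]
button [0.61808766 0.08841106 0.054     ] vial [ 0.51097038 -0.03820542  0.06      ] bottle [ 0.45094091 -0.28847594  0.06      ]
```

View pics/crop1.png

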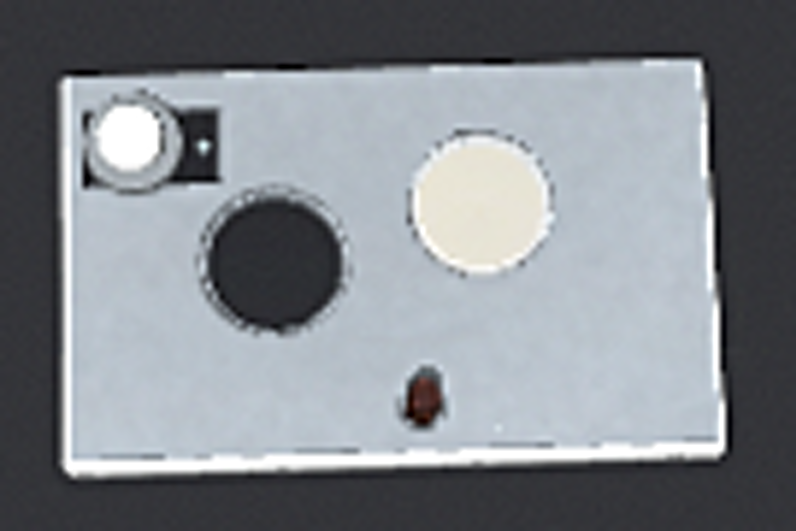

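The crop shows one pale dish on the deck at crop (480,204) and the well at (275,262). The button is at (130,138) and the dark vial at (424,398). Next I'll fit the reader pose to these points.

View pics/crop2.png

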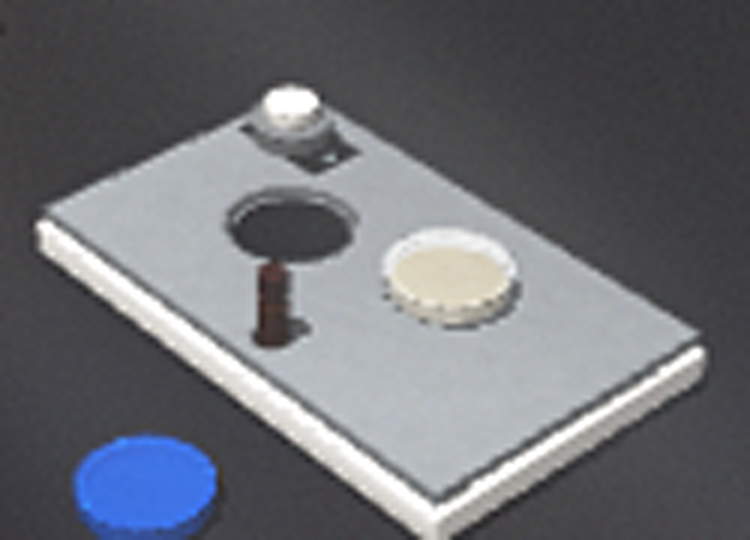

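The scene view agrees with the fit: predicted well (254,184) and dish (280,190) both match. Plan: use the half-open fingers as a cradle behind the dish and push along direction (-0.23, 0.973). First I'll travel at height.

```bash
python3 -m creep '[{"grip":0.3,"offset":[0.026,-0.035,0],"twist":-7},{"grip":0.3,"offset":[0.026,-0.035,0],"twist":-7},{"grip":0.3,"offset":[0.026,-0.035,0],"twist":-7},{"grip":0.3,"offset":[0.026,-0.035,0],"twist":-7},{"grip":0.3,"offset":[0.026,-0.035,0],"twist":-7},{"grip":0.3,"offset":[0.026,-0.035,0],"twist":-7},{"grip":0.3,"offset":[0.026,-0.035,0],"twist":-7},{"grip":0.3,"offset":[0.026,-0.035,0],"twist":-7},{"grip":0.3,"offset":[0.026,-0.035,0],"twist":-6}]' && python3 -m creep '[{"grip":0.3,"offset":[0.026,-0.035,0],"twist":0},{"grip":0.3,"offset":[0.026,-0.035,0],"twist":0},{"grip":0.3,"offset":[0.026,-0.035,0],"twist":0},{"grip":0.3,"offset":[0.026,-0.035,0],"twist":0},{"grip":0.3,"offset":[0.026,-0.035,0],"twist":0},{"grip":0.3,"offset":[0.026,-0.035,0],"twist":0},{"grip":0.3,"offset":[0.026,-0.035,0],"twist":0},{"grip":0.3,"offset":[0.026,-0.035,0],"twist":0},{"grip":0.3,"offset":[0.004,0.005,0],"twist":0},{"grip":0.3,"offset":[0,0,0],"twist":0}]'
python3 - <<'E'
from h import *
from scipy.spatial.transform import Rotation as Ro
s=sense();R=Ro.from_rotvec(s["tcp_rot"]).as_matrix();print(s["tool_pos"],s["opening"],np.degrees(np.arctan2(R[1,1],R[0,1])),s["qpos"],s["wrist_force"],s["time_s"])
E
```

```text
time_s: 1.8
tool_pos: [0.3677, 0.1914, 0.2316]
tcp_rot: [1.954, 2.46, 0.002]
wrist_force: [1.4, 0.6, -0.6]
opening: 0.03
time_s: 2.8
tool_pos: [0.5793, -0.0824, 0.2307]
tcp_rot: [-1.949, -2.462, -0.0]
wrist_force: [-1.0, 0.5, -0.4]
opening: 0.03
[ 0.57928335 -0.08240212  0.23066533] 0.02998098079903071 13.270699628345737 [-1.41674153e-01  3.64878872e-01  1.30462617e-02  1.21985421e+00
  6.82499763e-04  1.19750475e+00] [-1.03523403  0.46236928 -0.39411051] 2.8
```

```bash
python3 -m creep '[{"grip":0.3,"offset":[0.026,-0.036,0],"twist":0},{"grip":0.3,"offset":[0,0,-0.045],"twist":0},{"grip":0.3,"offset":[0,0,-0.045],"twist":0},{"grip":0.3,"offset":[0,0,-0.045],"twist":0},{"grip":0.3,"offset":[0,0,-0.035],"twist":0},{"grip":0.3,"offset":[0,0,-0.015],"twist":0},{"grip":0.3,"offset":[0,0,0],"twist":0}]'
python3 - <<'E'
from h import *
f=cams.grab_frame("top");g=cams.grab_frame("scene")
a=cv2.resize(f[130:220,190:325,::-1],(760,507)[::1],interpolation=cv2.INTER_CUBIC)
crop("scene",g,205,125,330,215,6,"crop3")
E
```

```text
time_s: 3.5
tool_pos: [0.6012, -0.116, 0.0436]
tcp_rot: [-1.942, -2.461, 0.005]
wrist_force: [-0.9, 0.0, -0.5]
opening: 0.0297
```

View pics/crop3.png

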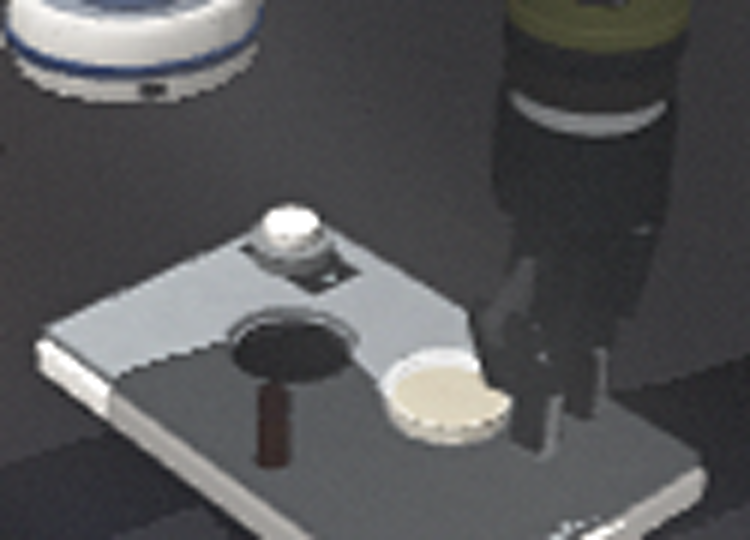

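The fingers stand behind the dish at crop (545,410) and (590,390), clear of it. Next I'll lower them to just above the deck.

```bash
python3 -m creep '[{"grip":0.3,"offset":[0.002,0,-0.008],"twist":0},{"grip":0.3,"offset":[0,0,0],"twist":0}]'; python3 -c "
from bench import sense
s=sense();print(s['tool_pos'],s['wrist_force'])
u=__import__('numpy').array([-.23,.973]);p=s['tool_pos'][:2]
W=[.5713,.0255];D=[.592,-.063]
for q in(D,W):
  d=q-p;print('along',d@u,'lat',d@[.973,.23])"
```

```text
time_s: 3.8
tool_pos: [0.6077, -0.1179, 0.039]
tcp_rot: [1.947, 2.464, 0.001]
wrist_force: [-0.4, -0.5, 0.2]
opening: 0.03
[ 0.60767944 -0.1179365   0.03901279] [-0.44725725 -0.48400248  0.20144947]
along 0.05705948363439371 lat -0.002620699891109767
along 0.1479309836343937 lat -0.002406799891109712
```

```bash
python3 -m creep '[{"grip":0.3,"offset":[-0.0025,0,-0.003],"twist":0},{"grip":0.3,"offset":[-0.0012,0.005,0],"twist":0},{"grip":0.3,"offset":[-0.0012,0.005,0],"twist":0},{"grip":0.3,"offset":[-0.0012,0.005,0],"twist":0},{"grip":0.3,"offset":[-0.0007,0.003,0],"twist":0},{"grip":0.3,"offset":[-0.0007,0.003,0],"twist":0},{"grip":0.3,"offset":[-0.0007,0.003,0],"twist":0},{"grip":0.3,"offset":[-0.0007,0.003,0],"twist":0},{"grip":0.3,"offset":[-0.0012,0.005,0],"twist":0},{"grip":0.3,"offset":[-0.0012,0.005,0],"twist":0},{"grip":0.3,"offset":[0,0,0],"twist":0}]'
python3 - <<'E'
from h import *
s=sense();u=np.array([-.23,.973]);p=s['tool_pos'][:2];d=np.array([.5713,.0255])-p
print(s['tool_pos'],s['wrist_force'],'along',d@u,'lat',d@[.973,.23])
g=cams.grab_frame("scene");crop("scene",g,205,125,330,215,6,"crop4")
E
```

```text
time_s: 4.9
tool_pos: [0.5952, -0.0803, 0.0353]
tcp_rot: [-1.947, -2.465, 0.0]
wrist_force: [-0.4, -0.2, -0.4]
opening: 0.0298
[ 0.59520397 -0.08031852  0.03525881] [-0.43314531 -0.17802227 -0.36153609] along 0.10845933605721916 lat 0.0010796984817930152
```

View pics/crop4.png

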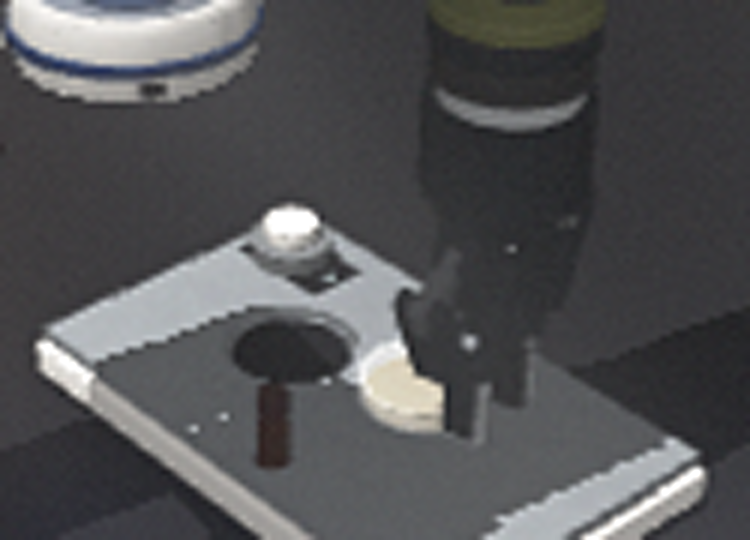

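The dish is in the finger cradle and has moved left, its left edge going from 385 to 360. I'll continue the push.

```bash
python3 -m creep '[{"grip":0.3,"offset":[-0.0010,0.005,0],"twist":0},{"grip":0.3,"offset":[-0.0010,0.005,0],"twist":0},{"grip":0.3,"offset":[-0.0010,0.005,0],"twist":0},{"grip":0.3,"offset":[-0.0010,0.005,0],"twist":0},{"grip":0.3,"offset":[-0.0010,0.005,0],"twist":0},{"grip":0.3,"offset":[-0.0010,0.005,0],"twist":0},{"grip":0.3,"offset":[-0.0010,0.005,0],"twist":0},{"grip":0.3,"offset":[-0.0010,0.005,0],"twist":0},{"grip":0.3,"offset":[-0.0010,0.005,0],"twist":0},{"grip":0.3,"offset":[-0.0010,0.005,0],"twist":0},{"grip":0.3,"offset":[-0.0010,0.005,0],"twist":0},{"grip":0.3,"offset":[0,0,0],"twist":0}]'
python3 - <<'E'
from h import *
s=sense();u=np.array([-.23,.973]);p=s['tool_pos'][:2];d=np.array([.5713,.0255])-p
print(s['tool_pos'],s['wrist_force'],'along',d@u,'lat',d@[.973,.23])
g=cams.grab_frame("scene");crop("scene",g,205,125,330,215,6,"crop5")
E
```

```text
time_s: 6.15
tool_pos: [0.5843, -0.0254, 0.0353]
tcp_rot: [-1.947, -2.465, -0.0]
wrist_force: [-0.0, -0.0, -0.1]
opening: 0.0296
[ 0.58427528 -0.02535892  0.03527138] [-0.01758075 -0.02726563 -0.09923636] along 0.05247004724915245 lat -0.0009273977721144139
```

View pics/crop5.png

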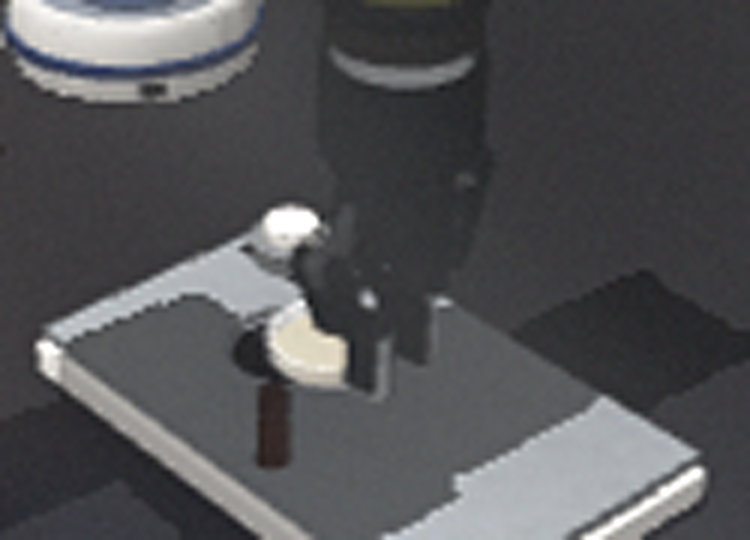

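The dish now overlaps the well by about three quarters, with its left edge at 265 against the well's far edge at 235. About 16 mm of push remain, which I'll do in small steps.

```bash
python3 -m creep '[{"grip":0.3,"offset":[-0.0006,0.0025,0],"twist":0},{"grip":0.3,"offset":[-0.0006,0.0025,0],"twist":0},{"grip":0.3,"offset":[-0.0006,0.0025,0],"twist":0},{"grip":0.3,"offset":[-0.0006,0.0025,0],"twist":0},{"grip":0.3,"offset":[-0.0004,0.002,0],"twist":0},{"grip":0.3,"offset":[-0.0004,0.002,0],"twist":0},{"grip":0.3,"offset":[-0.0003,0.0015,0],"twist":0},{"grip":0.3,"offset":[0,0,0],"twist":0},{"grip":0.3,"offset":[0,0,0],"twist":0}]'
python3 - <<'E'
from h import *
s=sense();u=np.array([-.23,.973]);p=s['tool_pos'][:2];d=np.array([.5713,.0255])-p
print(s['tool_pos'],s['wrist_force'],'along',d@u,'lat',d@[.973,.23])
g=cams.grab_frame("scene");crop("scene",g,225,160,300,215,10,"crop6")
E
```

```text
time_s: 7.1
tool_pos: [0.581, -0.0105, 0.0353]
tcp_rot: [-1.948, -2.465, -0.0]
wrist_force: [0.8, 0.2, 0.3]
opening: 0.0297
[ 0.58103359 -0.01054424  0.03530773] [0.82877796 0.2463657  0.26335974] along 0.03730977396979284 lat -0.0011806042104274496
```

View pics/crop6.png

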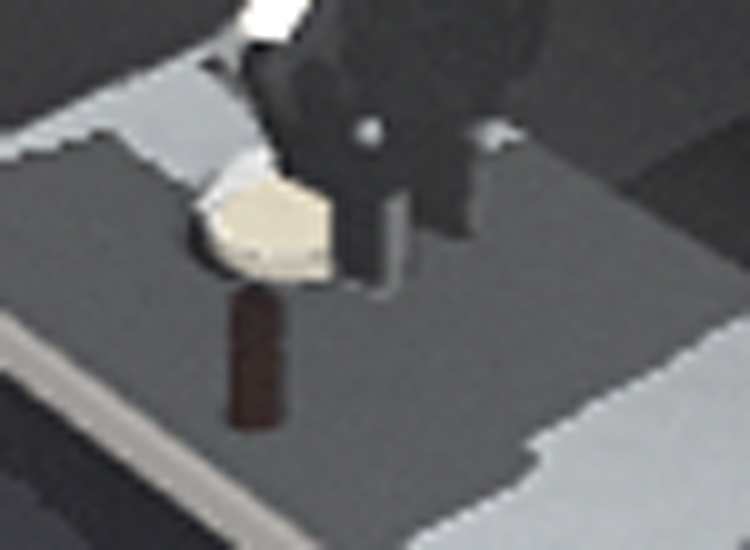

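The dish sits almost over the well, though a dark sliver remains at left (205,235), so I can't tell whether it has dropped. I'll push 2 mm more, back off and look from above.

```bash
python3 -m creep '[{"grip":0.3,"offset":[-0.0002,0.001,0],"twist":0},{"grip":0.3,"offset":[-0.0002,0.001,0],"twist":0},{"grip":0.3,"offset":[0,0,0],"twist":0},{"grip":0.3,"offset":[0.002,-0.008,0],"twist":0},{"grip":0.3,"offset":[0.004,-0.016,0],"twist":0},{"grip":0.3,"offset":[0,-0.02,0.02],"twist":0},{"grip":0.3,"offset":[0,-0.02,0.04],"twist":0},{"grip":0.3,"offset":[0,-0.03,0.04],"twist":0},{"grip":0.3,"offset":[0,-0.04,0.02],"twist":0},{"grip":0.3,"offset":[0,-0.03,0],"twist":0},{"grip":0.3,"offset":[0,0,0],"twist":0}]'
python3 - <<'E'
from h import *
s=sense();print(s['tool_pos'],s['wrist_force'])
f=cams.grab_frame("top");g=cams.grab_frame("scene")
A=cv2.resize(f[140:215,195:270],(500,500),interpolation=cv2.INTER_CUBIC)[:,:390]
A=cv2.resize(f[143:208,205:270],(390,390),interpolation=cv2.INTER_CUBIC);B=cv2.resize(g[155:215,225:285],(390,390),interpolation=cv2.INTER_CUBIC)
cv2.imwrite("pics/both7.png",np.hstack([A,B])[:,:,::-1])
print("pred seated top centre",proj("top",(.5713,.0255,.039)),proj("scene",(.5713,.0255,.039)))
hsv=cv2.cvtColor(f,cv2.COLOR_RGB2HSV)
d=(hsv[...,0]>15)&(hsv[...,0]<35)&(hsv[...,1]>10)&(hsv[...,2]>120)
m,c,st=cen(d,(236,176));print("pale",c,st,unproj("top",c,.038))
E
```

```text
time_s: 8.25
tool_pos: [0.5875, -0.1782, 0.1566]
tcp_rot: [1.953, 2.455, -0.0]
wrist_force: [-0.7, 0.8, -0.5]
opening: 0.0301
[ 0.58745037 -0.17816031  0.15662122] [-0.68161626  0.80418394 -0.46169024]
pred seated top centre [236.27965409 175.0476034 ] [253.89234035 180.34397733]
pale [237.30813953 174.09593023] [227 164  21  21 344] [0.57395199 0.0228974  0.038     ]
```

View pics/both7.png

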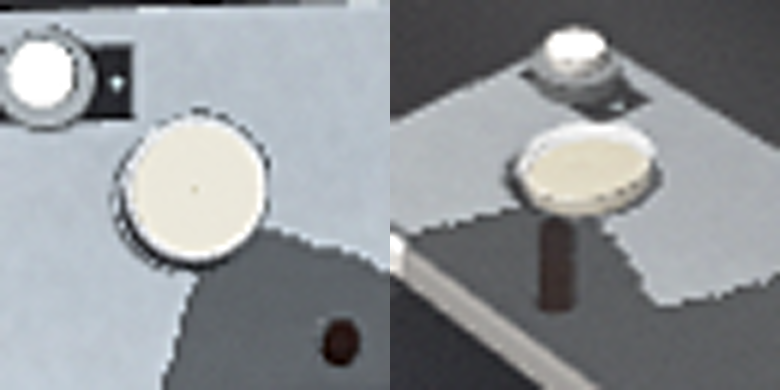

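The dish has not dropped. Its centre is at about (0.574, 0.023) against the well at (0.571, 0.0255), with the gap toward lower left in the top view. The +x/-y edge is still up on the rim. I'll push a few mm along (-0.7, +0.7) with the jaws turned +32°.

```bash
python3 -m creep '[{"grip":0.3,"offset":[0.0055,0.04,0],"twist":8},{"grip":0.3,"offset":[0.0055,0.04,0],"twist":8},{"grip":0.3,"offset":[0.0055,0.04,0],"twist":8},{"grip":0.3,"offset":[0.006,0.045,0],"twist":8},{"grip":0.3,"offset":[0,0,-0.04],"twist":0},{"grip":0.3,"offset":[0,0,-0.04],"twist":0},{"grip":0.3,"offset":[0,0,0],"twist":0},{"grip":0.3,"offset":[0,0,0],"twist":0}]'; python3 -c "
from bench import sense
import numpy as np
from scipy.spatial.transform import Rotation as Ro
s=sense();print(s['tool_pos'],s['wrist_force']);R=Ro.from_rotvec(s['tcp_rot']).as_matrix();print(np.degrees(np.arctan2(R[1,1],R[0,1])))
p=s['tool_pos'][:2]
d=[.5713,.0255]-p;print('along',d@[-.707,.707],'lat',d@[.707,.707])"
```

```text
time_s: 9.15
tool_pos: [0.6079, -0.0071, 0.0747]
tcp_rot: [-1.191, -2.904, 0.002]
wrist_force: [-0.1, 0.1, 0.9]
opening: 0.03
[ 0.6078875  -0.00707117  0.07472079] [-0.14550007  0.06654623  0.94970476]
45.39371089063743
along 0.04889517956817114 lat -0.002839549760016301
```

```bash
python3 -m creep '[{"grip":0.3,"offset":[0,-0.004,-0.02],"twist":0},{"grip":0.3,"offset":[0,0,-0.0195],"twist":0},{"grip":0.3,"offset":[0,0,0],"twist":0},{"grip":0.3,"offset":[-0.002,0.002,0],"twist":0},{"grip":0.3,"offset":[-0.002,0.002,0],"twist":0},{"grip":0.3,"offset":[-0.002,0.002,0],"twist":0},{"grip":0.3,"offset":[-0.0015,0.0015,0],"twist":0},{"grip":0.3,"offset":[-0.001,0.001,0],"twist":0},{"grip":0.3,"offset":[-0.001,0.001,0],"twist":0},{"grip":0.3,"offset":[-0.001,0.001,0],"twist":0},{"grip":0.3,"offset":[0,0,0],"twist":0}]'; cat > st.py <<'E'
from h import *
s=sense();print(s['tool_pos'],s['wrist_force'])
p=s['tool_pos'][:2]
d=[.5713,.0255]-p;print('along',d@[-.707,.707],'lat',d@[.707,.707])
f=cams.grab_frame("top")
hsv=cv2.cvtColor(f,cv2.COLOR_RGB2HSV)
d=(hsv[...,0]>15)&(hsv[...,0]<35)&(hsv[...,1]>10)&(hsv[...,2]>60)
m,c,t=cen(d,(236,176));print("pale",c,t,unproj("top",c,.038))
g=cams.grab_frame("scene");hsv=cv2.cvtColor(g,cv2.COLOR_RGB2HSV)
d=(hsv[...,0]>15)&(hsv[...,0]<35)&(hsv[...,1]>10)&(hsv[...,2]>60)
m,c,t=cen(d,(254,180));print("pale scene",c,t)
E
python3 st.py
```

```text
time_s: 10.25
tool_pos: [0.5984, -0.0009, 0.0357]
tcp_rot: [-1.193, -2.906, 0.0]
wrist_force: [-0.3, -0.4, -0.2]
opening: 0.0301
[ 0.59837705 -0.00094478  0.03571662] [-0.273483   -0.38852962 -0.17288759]
along 0.03783993577396026 lat -0.0004470130951655025
pale [241.94672583 248.0987226 ] [   89    48   281   336 37185] [0.38755839 0.01282682 0.038     ]
pale scene [254.70454545 181.84659091] [245 176  19  12 176]
```

```bash
python3 -m creep '[{"grip":0.3,"offset":[-0.0007,0.0007,0],"twist":0},{"grip":0.3,"offset":[-0.0007,0.0007,0],"twist":0},{"grip":0.3,"offset":[-0.0007,0.0007,0],"twist":0},{"grip":0.3,"offset":[0,0,0],"twist":0},{"grip":0.3,"offset":[0.006,-0.006,0],"twist":0},{"grip":0.3,"offset":[0.010,-0.010,0],"twist":0},{"grip":0.3,"offset":[0,-0.02,0.04],"twist":0},{"grip":0.3,"offset":[0,-0.04,0.03],"twist":0},{"grip":0.3,"offset":[0,-0.04,0.03],"twist":0},{"grip":0.3,"offset":[0,-0.04,0],"twist":0},{"grip":0.3,"offset":[0,0,0],"twist":0}]'; cat >> st.py <<'E'
A=cv2.resize(f[143:208,205:270],(390,390),interpolation=cv2.INTER_CUBIC);B=cv2.resize(g[155:215,225:285],(390,390),interpolation=cv2.INTER_CUBIC)
import sys
cv2.imwrite(f"pics/{sys.argv[1]}.png",np.hstack([A,B])[:,:,::-1])
E
sed -i 's/>60)/>120)/' st.py; python3 st.py both8
```

```text
time_s: 11.45
tool_pos: [0.6144, -0.1614, 0.1375]
tcp_rot: [1.201, 2.897, -0.002]
wrist_force: [-0.3, 0.1, -0.4]
opening: 0.0299
[ 0.61442806 -0.16137503  0.13752945] [-0.34153084  0.05353412 -0.35924772]
along 0.1626121827709033 lat 0.1016291053865214
pale [237.09939759 174.36746988] [227 165  21  20 332] [0.57325163 0.02343497 0.038     ]
pale scene [254.53571429 181.8452381 ] [245 177  20  11 168]
```

View pics/both8.png

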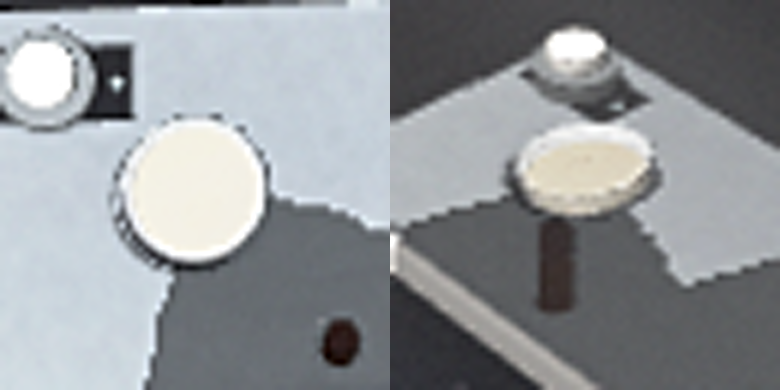

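The dish moved about 0.9 mm. A seated dish could lie this far off (4 mm play), so I'll check its height by two-view triangulation against the initial pictures.

```bash
cat > tri.py <<'E'
from h import *
from scipy.optimize import least_squares
def pale(img,near):
    k=8;x,y=int(near[0])-22,int(near[1])-18
    z=cv2.resize(img[y:y+36,x:x+44],None,fx=k,fy=k,interpolation=cv2.INTER_CUBIC).astype(int)
    m=((z[...,0]-z[...,2])>10)&(z[...,0]>110)
    m,c,s=cen(m,((near[0]-x)*k,(near[1]-y)*k))
    cs,_=cv2.findContours(m.astype(np.uint8),cv2.RETR_EXTERNAL,cv2.CHAIN_APPROX_NONE)
    e=cv2.fitEllipse(cv2.convexHull(max(cs,key=len)))
    cc=np.array([x,y])+(np.array(e[0])+.5)/k-.5
    return cc,np.array(e[1])/k,e[2]
def run(t,s,nt,ns):
    a,b=pale(t,nt),pale(s,ns)
    r=least_squares(lambda X:np.r_[proj("top",X)-a[0],proj("scene",X)-b[0]],[.57,.02,.04])
    print("top",a,"\nscene",b,"\n3D",r.x.round(4),r.fun.round(2))
    # expected ellipse for flat pale disc: 
    for n,e in(("top",a),("scene",b)):
        q=np.array([proj(n,r.x+[.0265*np.cos(u),.0265*np.sin(u),0]) for u in np.linspace(0,6.28,60)],np.float32)
        print("  flat expect",n,cv2.fitEllipse(q))
rd=lambda n:cv2.imread(f"pics/{n}.png")[:,:,::-1]
print("start");run(rd("top0"),rd("scene0"),(271,166),(279,191))
print("now");run(cams.grab_frame("top"),cams.grab_frame("scene"),(237,174),(254,182))
E
python3 tri.py
```

```text
start
top (array([270.80772018, 166.62483788]), array([20.39156723, 21.17606163]), 108.05638885498047) 
scene (array([279.29595375, 191.83563805]), array([12.89910507, 19.85940552]), 92.6141357421875) 
3D [ 0.5919 -0.0627  0.0378] [-0.14  0.2   0.26 -0.06]
  flat expect top ((270.6696472167969, 166.87200927734375), (20.168106079101562, 20.695289611816406), 101.42036437988281)
  flat expect scene ((279.567138671875, 191.89175415039062), (11.154465675354004, 18.733768463134766), 93.62394714355469)
now
top (array([237.07149506, 174.31129456]), array([20.31131935, 20.86400795]), 50.51076126098633) 
scene (array([254.62618828, 181.75048447]), array([11.30962086, 19.21128273]), 83.06282806396484) 
3D [0.5738 0.024  0.0338] [-0.12  0.18  0.24 -0.04]
  flat expect top ((236.95291137695312, 174.5350341796875), (20.246694564819336, 20.687612533569336), 82.16104888916016)
  flat expect scene ((254.86544799804688, 181.8091278076172), (10.335417747497559, 17.902944564819336), 90.76800537109375)
```

```bash
cat > tilt.py <<'E'
from tri import *
def mat(e):
    th=np.radians(e[2]);R=np.array([[np.cos(th),-np.sin(th)],[np.sin(th),np.cos(th)]]);return R@np.diag((np.array(e[1])/2)**2)@R.T
def cov(n,X,r,a,b):
    q=np.array([proj(n,X+r*np.array([np.cos(u),np.sin(u),a*np.cos(u)+b*np.sin(u)])) for u in np.linspace(0,2*np.pi,60,endpoint=False)]);return 2*np.cov(q.T,bias=True)
def fit(t,s,nt,ns,X):
    a,b=pale(t,nt),pale(s,ns);iu=np.triu_indices(2)
    r=least_squares(lambda v:np.r_[(cov("top",X,v[0],v[1],v[2])-mat(a))[iu],(cov("scene",X,v[0],v[1],v[2])-mat(b))[iu]],[.027,0,0])
    print("r,a(dz/dx),b(dz/dy)",r.x.round(4),r.fun.round(1))
fit(rd("top0"),rd("scene0"),(271,166),(279,191),np.array([.592,-.0627,.038]))
fit(cams.grab_frame("top"),cams.grab_frame("scene"),(237,174),(254,182),np.array([.5738,.024,.034]))
E
python3 tilt.py|grep r,a
```

```text
r,a(dz/dx),b(dz/dy) [0.0272 0.0416 0.0631] [ 0.7  0.1  5.  -6.2  1.9 -1.7]Traceback (most recent call last):
  File "tilt.py", line 11, in <module>
    fit(cams.grab_frame("top"),cams.grab_frame("scene"),(237,174),(254,182),np.array([.5738,.024,.034]))
    ~~~^^^^^^^^^^^^^^^^^^^^^^^^^^^^^^^^^^^^^^^^^^^^^^^^^^^^^^^^^^^^^^^^^^^^^^^^^^^^^^^^^^^^^^^^^^^^^^^^^
  File "tilt.py", line 8, in fit
    r=least_squares(lambda v:np.r_[(cov("top",X,v[0],v[1],v[2])-mat(a))[iu],(cov("scene",X,v[0],v[1],v[2])-mat(b))[iu]],[.027,0,0])
    return func(*args, **kwargs)
    result = trf(vector_fun.fun, vector_fun.jac, x0, f0, J0, lb, ub, ftol, xtol,
                 gtol, max_nfev, x_scale, loss_function, tr_solver,
                 tr_options.copy(), verbose, callback=callback_wrapped)
    return trf_no_bounds(
        fun, jac, x0, f0, J0, ftol, xtol, gtol, max_nfev, x_scale,
        loss_function, tr_solver, tr_options, verbose, callback=callback)
    J = jac(x)
    self._update_jac()
    ~~~~~~~~~~~~~~~~^^
    self.J = self.jac_wrapped(xp_copy(self.x), f0=self.f)
             ~~~~~~~~~~~~~~~~^^^^^^^^
[... 869 characters left out ...]
^^^^^^^^^^^^^^^^^^^^^^
  File "tilt.py", line 8, in <lambda>
    r=least_squares(lambda v:np.r_[(cov("top",X,v[0],v[1],v[2])-mat(a))[iu],(cov("scene",X,v[0],v[1],v[2])-mat(b))[iu]],[.027,0,0])
                                    ~~~^^^^^^^^^^^^^^^^^^^^^^^^
  File "tilt.py", line 5, in cov
    q=np.array([proj(n,X+r*np.array([np.cos(u),np.sin(u),a*np.cos(u)+b*np.sin(u)])) for u in np.linspace(0,2*np.pi,60,endpoint=False)]);return 2*np.cov(q.T,bias=True)
                ~~~~^^^^^^^^^^^^^^^^^^^^^^^^^^^^^^^^^^^^^^^^^^^^^^^^^^^^^^^^^^^^^^^
  File "h.py", line 8, in proj
    c=cams.calibration(n);p=np.array(c["R"])@np.array(X)+np.array(c["t"])
ValueError: time passes only in moves, steps and waits
```

```bash
sed -i '2a from functools import lru_cache\n@lru_cache\ndef K(n): return cams.calibration(n)' h.py; sed -i 's/c=cams.calibration(n);/c=K(n);/' h.py; python3 tilt.py 2>&1|grep -E "r,a|Error"; python3 -c "from bench import sense;print(sense()['time_s'])"
```

```text
r,a(dz/dx),b(dz/dy) [0.0272 0.0416 0.0631] [ 0.7  0.1  5.  -6.2  1.9 -1.7]
r,a(dz/dx),b(dz/dy) [ 0.0269  0.0982 -0.0368] [ 3.   1.9  4.  -8.5  1.  -2.1]
12.05
```

Compared with the flat start, the dish has dropped only 4 mm and tilts 0.115 rad. The high edge points along (0.49, -0.87), so it hangs on the rim on that side. I'll push along (-0.49, 0.87) a little further; the cradle distance is really about 33 mm.

```bash
python3 -m creep '[{"grip":0.3,"offset":[-0.006,0.045,0],"twist":-8},{"grip":0.3,"offset":[-0.006,0.045,0],"twist":-8},{"grip":0.3,"offset":[-0.0056,0.045,0],"twist":0},{"grip":0.3,"offset":[0,0.004,-0.03],"twist":0},{"grip":0.3,"offset":[0,0,-0.03],"twist":0},{"grip":0.3,"offset":[0,0,0],"twist":0},{"grip":0.3,"offset":[0,0,0],"twist":0}]'; cat > al.py <<'E'
from bench import sense
import numpy as np
from scipy.spatial.transform import Rotation as Ro
s=sense();print(s['tool_pos'],s['wrist_force']);R=Ro.from_rotvec(s['tcp_rot']).as_matrix();print(np.degrees(np.arctan2(R[1,1],R[0,1])))
d=[.5713,.0255]-s['tool_pos'][:2];print('along',d@[-.49,.87],'lat',d@[.87,.49])
E
python3 al.py
```

```text
time_s: 12.75
tool_pos: [0.5945, -0.0159, 0.0758]
tcp_rot: [-1.585, -2.711, 0.001]
wrist_force: [-0.1, 0.1, 0.6]
opening: 0.0297
[ 0.59447387 -0.01590082  0.07579545] [-0.0957012   0.13752364  0.61974489]
29.3546556194458
along 0.04737391160983668 lat 0.0001251364402777432
```

```bash
python3 -m creep '[{"grip":0.3,"offset":[0.0015,-0.003,-0.02],"twist":0},{"grip":0.3,"offset":[0,0,-0.0205],"twist":0},{"grip":0.3,"offset":[0,0,0],"twist":0},{"grip":0.3,"offset":[-0.002,0.0035,0],"twist":0},{"grip":0.3,"offset":[-0.002,0.0035,0],"twist":0},{"grip":0.3,"offset":[-0.001,0.0018,0],"twist":0},{"grip":0.3,"offset":[-0.0007,0.0013,0],"twist":0},{"grip":0.3,"offset":[-0.0005,0.0009,0],"twist":0},{"grip":0.3,"offset":[-0.0005,0.0009,0],"twist":0},{"grip":0.3,"offset":[-0.0005,0.0009,0],"twist":0},{"grip":0.3,"offset":[0,0,0],"twist":0}]'; python3 al.py;  python3 -m creep '[{"grip":0.3,"offset":[-0.0005,0.0009,0],"twist":0},{"grip":0.3,"offset":[-0.0005,0.0009,0],"twist":0},{"grip":0.3,"offset":[0,0,0],"twist":0}]'; python3 al.py
```

```text
time_s: 13.85
tool_pos: [0.5891, -0.0061, 0.0352]
tcp_rot: [-1.586, -2.712, 0.0]
wrist_force: [-0.3, -0.1, 0.2]
opening: 0.0297
[ 0.58908543 -0.00611094  0.03524239] [-0.26865517 -0.10153694  0.15628046]
29.34920501821389
along 0.03621638158640883 lat 1.6040237709011233e-05
time_s: 14.15
tool_pos: [0.5881, -0.0043, 0.0352]
tcp_rot: [-1.586, -2.712, 0.0]
wrist_force: [0.2, -0.2, -0.3]
opening: 0.0298
[ 0.58810079 -0.0043006   0.03522425] [ 0.23758619 -0.16614058 -0.30895388]
29.34814389628731
along 0.03415890910939066 lat -1.4389364515665277e-05
```

```bash
python3 -m creep '[{"grip":0.3,"offset":[-0.0005,0.0009,0],"twist":0},{"grip":0.3,"offset":[-0.0005,0.0009,0],"twist":0},{"grip":0.3,"offset":[0,0,0],"twist":0}]'; python3 al.py;python3 -m creep '[{"grip":0.3,"offset":[0.003,-0.0053,0],"twist":0},{"grip":0.3,"offset":[0.006,-0.011,0],"twist":0},{"grip":0.3,"offset":[0,-0.01,0.03],"twist":0},{"grip":0.3,"offset":[0,-0.04,0.03],"twist":0},{"grip":0.3,"offset":[0,-0.045,0.02],"twist":0},{"grip":0.3,"offset":[0,-0.045,0],"twist":0},{"grip":0.3,"offset":[0,0,0],"twist":0}]'; python3 st.py both9; python3 tilt.py
```

```text
time_s: 14.45
tool_pos: [0.5871, -0.0025, 0.0353]
tcp_rot: [-1.586, -2.712, 0.0]
wrist_force: [0.0, -0.6, -0.8]
opening: 0.0297
[ 0.58713992 -0.00250614  0.0352941 ] [ 0.02663131 -0.58054847 -0.79690578]
29.3493574381635
along 0.032126902665719805 lat -5.771813824500889e-05
time_s: 15.15
tool_pos: [0.5975, -0.1656, 0.1166]
tcp_rot: [1.593, 2.702, -0.002]
wrist_force: [-0.8, 1.0, -0.4]
opening: 0.0302
[ 0.59752741 -0.16564315  0.11661471] [-0.75556899  0.95872344 -0.36400351]
along 0.15368098519551884 lat 0.11659543054819518
pale [236.96706587 174.72155689] [227 165  21  20 334] [0.57233402 0.02377907 0.038     ]
pale scene [254.19886364 182.58522727] [245 177  20  12 176]
start
top (array([270.80772018, 166.62483788]), array([20.39156723, 21.17606163]), 108.05638885498047) 
scene (array([279.29595375, 191.83563805]), array([12.89910507, 19.85940552]), 92.6141357421875) 
3D [ 0.5919 -0.0627  0.0378] [-0.14  0.2   0.26 -0.06]
  flat expect top ((270.6696472167969, 166.87200927734375), (20.168106079101562, 20.695289611816406), 101.42036437988281)
  flat expect scene ((279.567138671875, 191.89175415039062), (11.154465675354004, 18.733768463134766), 93.62394714355469)
now
top (array([236.96471596, 174.72267532]), array([20.15173721, 21.0327282 ]), 82.6300048828125) 
scene (array([254.04394341, 182.54427528]), array([11.60176277, 19.35282326]), 87.37663269042969) 
3D [0.5729 0.0246 0.0311] [-0.22  0.32  0.44 -0.08]
  flat expect top ((236.74737548828125, 175.09507751464844), (20.194765090942383, 20.629972457885742), 81.92861938476562)
  flat expect scene ((254.48585510253906, 182.56829833984375), (10.350767135620117, 17.87826156616211), 90.72930908203125)
r,a(dz/dx),b(dz/dy) [0.0272 0.0416 0.0631] [ 0.7  0.1  5.  -6.2  1.9 -1.7]
r,a(dz/dx),b(dz/dy) [0.027  0.0387 0.0303] [ 1.2  1.2  6.8 -9.4  2.9 -2.7]
```

View pics/both9.png

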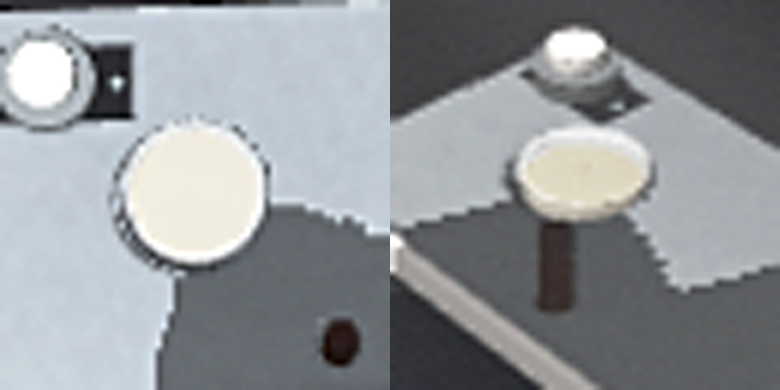

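The dish has dropped 6.7 mm and its apparent tilt is nearly gone (-0.003, -0.033 relative to the start), so it appears seated. Before pressing I'll move the arm and its shadow to the other side, with fingers shut, and measure again.

```bash
python3 -m creep '[{"grip":1,"offset":[0,0,0.05],"twist":0},{"grip":1,"offset":[0,0,0.05],"twist":0},{"grip":1,"offset":[0.005,0.045,0],"twist":0},{"grip":1,"offset":[0.005,0.045,0],"twist":0},{"grip":1,"offset":[0.005,0.045,0],"twist":0},{"grip":1,"offset":[0.005,0.045,0],"twist":0},{"grip":1,"offset":[0.004,0.045,0],"twist":0},{"grip":1,"offset":[0,0.045,0],"twist":0},{"grip":1,"offset":[0,0.045,0],"twist":0},{"grip":1,"offset":[0,0.045,0],"twist":0},{"grip":1,"offset":[0,0.045,0],"twist":0},{"grip":1,"offset":[0,0,0],"twist":0}]'; python3 st.py both10; python3 tilt.py | grep -vE "flat"
```

```text
time_s: 16.65
tool_pos: [0.6188, 0.2533, 0.2144]
tcp_rot: [-1.573, -2.717, -0.003]
wrist_force: [0.1, -0.7, 0.2]
opening: -0.0003
[0.61883615 0.25334718 0.21442501] [ 0.10097308 -0.67526299  0.2075457 ]
along -0.1274799014373701 lat -0.19469601251366106
pale [237.00890208 174.78931751] [227 165  21  21 337] [0.57215624 0.02367365 0.038     ]
pale scene [254.16091954 182.58045977] [245 177  19  12 174]
start
top (array([270.80772018, 166.62483788]), array([20.39156723, 21.17606163]), 108.05638885498047) 
scene (array([279.29595375, 191.83563805]), array([12.89910507, 19.85940552]), 92.6141357421875) 
3D [ 0.5919 -0.0627  0.0378] [-0.14  0.2   0.26 -0.06]
now
top (array([236.91345024, 174.82518768]), array([20.51092529, 21.09425163]), 85.44877624511719) 
scene (array([253.9368515, 182.6666851]), array([11.99412251, 19.29574203]), 86.49243927001953) 
3D [0.5727 0.0248 0.0306] [-0.22  0.34  0.46 -0.08]
r,a(dz/dx),b(dz/dy) [0.0272 0.0416 0.0631] [ 0.7  0.1  5.  -6.2  1.9 -1.7]
r,a(dz/dx),b(dz/dy) [0.0271 0.075  0.0428] [ 0.7  1.3  5.9 -7.7  2.4 -2.3]
```

View pics/both10.png

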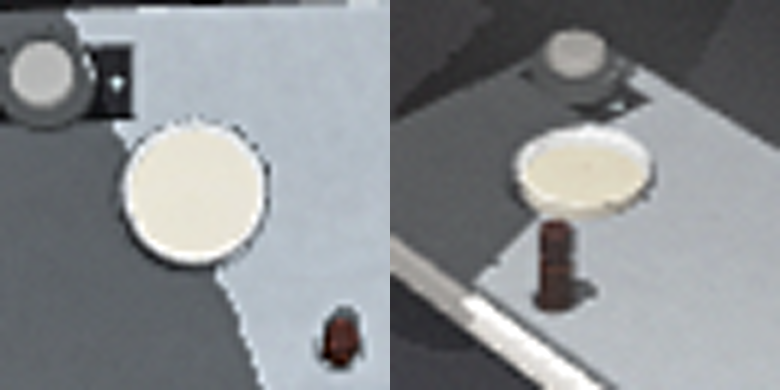

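The triangulated drop is now 7.2 mm. The rim is concentric with the well within about 2 mm, and the disc looks flat at top crop (195,193), so it is seated. Next I'll move above the button.

```bash
python3 -m creep '[{"grip":1,"offset":[0.001,-0.042,0],"twist":0},{"grip":1,"offset":[0.001,-0.042,0],"twist":0},{"grip":1,"offset":[0.001,-0.042,0],"twist":0},{"grip":1,"offset":[0.0005,-0.041,0],"twist":0},{"grip":1,"offset":[0,0,-0.045],"twist":0},{"grip":1,"offset":[0,0,-0.045],"twist":0},{"grip":1,"offset":[0,0,-0.04],"twist":0},{"grip":1,"offset":[0,0,0],"twist":0},{"grip":1,"offset":[0,0,0],"twist":0}]'; python3 al.py
```

```text
time_s: 17.85
tool_pos: [0.6233, 0.0781, 0.0856]
tcp_rot: [-1.588, -2.71, 0.001]
wrist_force: [0.8, 0.6, -0.0]
opening: 0.0002
[0.62330271 0.07814507 0.08564193] [ 0.78462433  0.60566457 -0.0130151 ]
29.26651383588353
along -0.020319882629339685 lat -0.07103843870888142
```

```bash
python3 -m creep '[{"grip":1,"offset":[-0.001,0.008,0],"twist":0},{"grip":1,"offset":[0,0,-0.02],"twist":0},{"grip":1,"offset":[0,0,-0.008],"twist":0},{"grip":1,"offset":[0,0,0],"twist":0}]'; python3 al.py; python3 -m creep '[{"grip":1,"offset":[0,0,-0.003],"twist":0},{"grip":1,"offset":[0,0,-0.003],"twist":0},{"grip":1,"offset":[0,0,-0.002],"twist":0},{"grip":1,"offset":[0,0,-0.002],"twist":0},{"grip":1,"offset":[0,0,0],"twist":0},{"grip":1,"offset":[0,0,0],"twist":0}]'; python3 al.py
```

```text
time_s: 18.25
tool_pos: [0.6227, 0.0876, 0.0578]
tcp_rot: [1.586, 2.712, 0.0]
wrist_force: [0.2, -0.9, 0.5]
opening: -0.0004
[0.62274052 0.08757289 0.05783706] [ 0.20013766 -0.91849157  0.51205818]
29.369349203565537
along -0.02879755749331442 lat -0.0751689628582815
time_s: 18.85
tool_pos: [0.6238, 0.0874, 0.0482]
tcp_rot: [1.586, 2.71, 0.003]
wrist_force: [0.8, -0.2, 4.6]
opening: -0.0001
[0.6238028  0.08741817 0.0481611 ] [ 0.80816982 -0.15300358  4.58725551]
29.345851800572444
along -0.028142432236481423 lat -0.07601733788813451
```

```bash
python3 -m creep '[{"grip":1,"offset":[0,0,-0.001],"twist":0},{"grip":1,"offset":[0,0,-0.0005],"twist":0},{"grip":1,"offset":[0,0,0],"twist":0}]'; python3 -m creep '[{"grip":1,"offset":[0,0,0.008],"twist":0},{"grip":1,"offset":[0,0,0.03],"twist":0},{"grip":1,"offset":[0,0,0.045],"twist":0},{"grip":1,"offset":[0,0.03,0.045],"twist":0},{"grip":1,"offset":[0,0.045,0],"twist":0},{"grip":1,"offset":[0,0.045,0],"twist":0},{"grip":1,"offset":[0,0.045,0],"twist":0},{"grip":1,"offset":[0,0,0],"twist":0},{"grip":1,"offset":[0,0,0],"twist":0}]'; python3 st.py both11; python3 tilt.py | grep -vE "flat"
python3 - <<'E'
from h import *
for th in("vial","bottle","dish"):
    for n in("top",):
        for d in outline_of(n,th)[:5]:print(n,th,round(d["conf"],2),d["pixel"])
E
```

```text
time_s: 19.15
tool_pos: [0.6239, 0.0874, 0.0479]
tcp_rot: [1.585, 2.71, 0.003]
wrist_force: [-1.0, -0.2, 12.4]
opening: -0.0001
time_s: 20.05
tool_pos: [0.6217, 0.2505, 0.1692]
tcp_rot: [-1.583, -2.713, 0.004]
wrist_force: [-0.4, -0.1, 0.0]
opening: 0.0001
[0.62168158 0.25047832 0.16921137] [-0.3885959  -0.06079961  0.04779778]
along -0.12343990178379165 lat -0.19467944970422252
pale [237.         174.76190476] [227 165  21  21 336] [0.57222789 0.02369584 0.038     ]
pale scene [254.2        182.54285714] [245 177  20  12 175]
start
top (array([270.80772018, 166.62483788]), array([20.39156723, 21.17606163]), 108.05638885498047) 
scene (array([279.29595375, 191.83563805]), array([12.89910507, 19.85940552]), 92.6141357421875) 
3D [ 0.5919 -0.0627  0.0378] [-0.14  0.2   0.26 -0.06]
now
top (array([236.91295433, 174.83963394]), array([20.4817276, 21.0646801]), 85.3080825805664) 
scene (array([253.74079132, 182.85794449]), array([12.32454014, 19.66954803]), 83.59207916259766) 
3D [0.5726 0.0249 0.03  ] [-0.28  0.42  0.58 -0.1 ]
r,a(dz/dx),b(dz/dy) [0.0272 0.0416 0.0631] [ 0.7  0.1  5.  -6.2  1.9 -1.7]
r,a(dz/dx),b(dz/dy) [ 0.0274  0.1492 -0.0064] [  3.2   0.5  11.5 -17.7   4.4  -4.1]
top vial 0.42 [262.7, 201.0]
top bottle 0.86 [366.2, 220.0]
top dish 0.91 [338.2, 148.0]
top dish 0.85 [271.9, 240.5]
top dish 0.76 [237.8, 171.8]
```

The force stepped up to 12.4 N, so the button reached its stop, and the arm is now clear. My picture limit is used up, so the last checks of the cap, spare dish and bottle are by numbers.

```bash
python3 - <<'E'
from h import *
for n,pts in(("top",{"cap":(211,156),"spare":(140,220),"bottle":(365,220),"vial":(262,200)}),("scene",{"cap":(253,162),"spare":(178,167),"bottle":(306,262),"vial":(250,196)})):
    a=cv2.imread(f"pics/{n}0.png",0);b=cv2.cvtColor(cams.grab_frame(n),cv2.COLOR_RGB2GRAY)
    for k,(x,y) in pts.items():
        A,B=(i[y-16:y+17,x-16:x+17] for i in(a,b))
        r=cv2.matchTemplate(B,A[5:-5,5:-5],cv2.TM_CCOEFF_NORMED);l=cv2.minMaxLoc(r);print(n,k,round(l[1],2),np.array(l[3])-5)
E
```

```text
top cap 0.81 [0 0]
top spare 1.0 [0 0]
top bottle 1.0 [0 0]
top vial 1.0 [0 0]
scene cap 0.84 [0 0]
scene spare 1.0 [0 0]
scene bottle 0.99 [0 0]
scene vial 0.57 [0 0]
```

```bash
python3 -c "
from bench import ticket
print(ticket.finish_job())"
```

```text
the job is handed in; nothing more can be done
None
```

I pushed the dish along the deck into the well, pressed the button to its stop and let it come back up, then handed the job in at about 20 s. `finish_job` gives no verdict, so success rests on the checks below.

**Dish:** The first two pushes left it hanging on the well's rim, tilted about 0.115 rad. A third push a few mm further dropped it in. Before I pressed, its centre had dropped 7.2 mm (7 mm expected) and lay about 2 mm from the well's centre, and the picture showed it flat.

**Button:** I pressed to about 48 mm above the worktop. The wrist force rose from 4.6 N to 12.4 N at the stop. Afterwards the cap matched its starting place to the pixel in both cameras, though the match was weaker (0.81 and 0.84) because it lay in the arm's shadow.

**Left alone:** The spare dish, bottle and vial showed no shift in either camera. The vial's match in the scene camera was weak (0.57) but also showed no shift; in the top camera it was 1.0.

**Checks that disagreed or failed:**
- **Tilt estimate:** It is only good to about 0.03 rad or worse. After the press the scene-camera fit gave a much larger tilt, about 0.13 rad. I put this down to the arm's shadow, because the dish's position in both cameras was otherwise unchanged.
- **Last picture:** I could not view the picture taken after the press, because the limit of 12 was reached.

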